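# Gather the round reagent bottles into the carrier tray

## Robot

A 6-joint arm with a two-finger parallel gripper is mounted at the origin on the work surface. World frame = base frame: x ahead of the robot, y to its left, z up, the work surface at z = 0. Lengths are in m, angles in rad, forces in N, time in s.
With the tool pointing down it reaches from about 0.35 to 0.875 m from the base axis. Payload 4.2 kg.
Tool frame: the origin (TCP) lies on the mounting face of the last link; the fingertips stand nose_length ahead of it and the grasp point (between the pads) lies 155 mm ahead of it (nose_length is the distance from the TCP to the fingertips, in m); x points along the fingers, y is the direction in which the jaws open and shut, and the axes are right-handed (so a half turn about x gives the same grasp; the last joint's range is limited). The gripper opens to 85 mm and grips with 20 to 120 N. Pads are 22 mm wide; open, the fingers measure 114 mm over their backs; the gripper's body (76 mm by 85 mm) begins 54 mm behind the grasp point. The pads swing forward as they close: fully open they stand 13 mm farther back than shut.
Start: joints at [1.517, 0.385, 0.008, 0, -1.194, -0.259], TCP at [0.192, 0.595, 0.405] pointing down, gripper open.
Joint ranges: [-3.14, 3.14], [-1.21, 2.06], [-1.07, 1.41], [-3.16, 2.05], [-2.99, -0.16], [-3.1, 3.1]. Speed limits (rad/s): [2.79, 2.79, 3.14, 3.14, 3.14, 3.14].

## Interface

Orientations are given as a unit quaternion [x, y, z, w].
In Python, from rig import get_obs, get_image, camera_params, hand_in, nose_length gives the robot as it stands.
- The arm moves only by the tool drive_tool, never from a script. Its argument "increments" is a list of rows, each a list of 3 entries, a list of its own where there are three numbers: the closure, from 0 (fully open) to 1 (shut), then the shift along the tool's x, y, z in cm, then the turn, a rotation vector about the tool's x, y, z in rad. In form: [[fingers, [x, y, z], [ax, ay, az]], ...]. A call has 1 to 12 rows; each row is the pose to reach, as a shift and turn from the pose commanded when the call began, along the tool's axes at that moment; what a row does not reach only later rows make up. A row lasts 1/12 s, in which the tool goes at most 41.7 mm and 7.16 degrees, less where a joint would pass 70% of its speed; a pose out of reach is approached as far as the arm can. A call with a gripper value outside its range is refused whole. The fingers move at their own pace and stop on an object; "squeeze" is the grip in N (left out, the last holds). Time passes only in rows, so rows that repeat a pose let the fingers close. It gives the time, the measured TCP pose, the force and the opening at its end, in the units of the state.
- get_obs(): the state, without advancing time (a new reading comes with each control period).
- get_image(name): name is "side" or "top"; returns the picture (420x560x3 uint8, red, green, blue); there is no depth.
- camera_params(name): a dict with "fx", "fy", "cx", "cy" (pixels), "rvec" (rotation vector, rad) and "tvec" (3), from world to camera coordinates, as OpenCV has them. Camera axes: x right, y down, z forward; pixel columns grow to the right and rows downward; lengths in m; the calibration is good to about 2 mm. A picture is of the moment at which its call begins. camera_params takes no time and is no camera call.
- hand_in(): hands the job in, once; it reports no verdict.
The state is a dict: "time_s": time; "joints": joint angles; "joint_vel": joint speeds; "joint_efforts": joint torques, N m; "eef_pos": TCP position; "orientation": TCP orientation; "ft_force": force on the tool from outside, world axes, zero at the start; "ft_torque": the same for the moment, N m; "finger_gap": finger opening in m.
Only numpy, scipy, OpenCV 4.12 (cv2) and the standard library are available. Lean on these libraries where they do the work, as an engineer would, in place of code of your own. Each camera call takes 0.05 s, during which the arm holds its last target. There are 200 camera calls.

## Task

Four round screw-capped reagent bottles have been left about the lab bench: stand each of them upright in the carrier tray, in the spill cup of its own size, the largest bottle in the largest cup and so on down to the smallest in the smallest. Keep them upright on the way and set them down without dropping them. Leave the two square bottles, which belong to another group, standing where they are.

Things in the scene. Friction and masses are not known exactly. Their poses are not given: they have to be found in the camera images.
- jar_center (a point): Largest of the four round reagent bottles, a wide-mouthed jar: round white plastic bottle, black screw cap, standing upright. Point: its centre, halfway up (36 mm above its base); z up. Body 62 mm in diameter, straight-sided up to 52 mm; cap 54 mm across, top at 72 mm; about 190 g. Round and square bottles stand on the bench, mixed, 25 mm or more apart.
- bottle_center (a point): Second largest round reagent bottle: round white plastic bottle, black screw cap, standing upright. Point: its centre, halfway up (40 mm above its base); z up. Body 48 mm in diameter, straight-sided up to 52 mm; cap 30 mm across, top at 80 mm; about 130 g. Sloping shoulder between body and cap.
- small_bottle_center (a point): Third largest round reagent bottle: round white plastic bottle, black screw cap, standing upright. Point: its centre, halfway up (36 mm above its base); z up. Body 38 mm in diameter, straight-sided up to 46 mm; cap 25 mm across, top at 72 mm; about 80 g. Sloping shoulder between body and cap.
- vial_center (a point): Smallest round reagent bottle, a vial: round white plastic bottle, black screw cap, standing upright. Point: its centre, halfway up (32 mm above its base); z up. Body 28 mm in diameter, straight-sided up to 44 mm; cap 22 mm across, top at 64 mm; about 40 g. Short shoulder between body and cap.
- cup_jar: Largest of four round grey spill cups in the carrier tray; inside diameter 82 mm. Origin: centre of its underside, 4 mm above the bench; z up, x and y parallel to the tray's sides. Inner floor 4 mm, rim 12 mm above the origin; wall 2.5 mm. Fixed. For the jar (62 mm). Cups stand 2 by 2, 92 mm between centres, in any order.
- cup_bottle: Second largest of four round grey spill cups in the carrier tray; inside diameter 66 mm. Origin: centre of its underside, 4 mm above the bench; z up, x and y parallel to the tray's sides. Inner floor 4 mm, rim 12 mm above the origin; wall 2.5 mm. Fixed. For the 48 mm bottle. The light grey tray is 198 mm square, rim 18 mm above the bench, fixed.
- cup_small: Third largest of four round grey spill cups in the carrier tray; inside diameter 56 mm. Origin: centre of its underside, 4 mm above the bench; z up, x and y parallel to the tray's sides. Inner floor 4 mm, rim 12 mm above the origin; wall 2.5 mm. Fixed. For the 38 mm bottle. 
- cup_vial: Smallest of four round grey spill cups in the carrier tray; inside diameter 46 mm. Origin: centre of its underside, 4 mm above the bench; z up, x and y parallel to the tray's sides. Inner floor 4 mm, rim 12 mm above the origin; wall 2.5 mm. Fixed. For the vial (28 mm). 
- square_bottle_center (a point): Larger look-alike, to be left: white bottle with a square body, 46 mm wide up to 54 mm, with the same black screw cap (30 mm across, top at 80 mm), standing upright. Point: its centre, halfway up; z up. A flat dish and a rubber bung (under 25 mm high) lie among the bottles, a flat notebook beside them: nothing near is taller than 80 mm.
- small_square_center (a point): Smaller look-alike, to be left: white bottle with a square body, 36 mm wide up to 48 mm, with the same black screw cap (25 mm across, top at 72 mm), standing upright. Point: its centre, halfway up; z up. 

How it is judged:
At the end, for the whole second after the job is handed in: Each round bottle stands upright (within about 6 degrees) and at rest on the floor of its own cup: its axis within 12 mm of the cup's centre and its base no more than 4 mm above the cup's inner floor. Both square bottles stand upright within 20 mm of where they were (horizontal distance between jar_center and cup_jar below 0.012 m and z of jar_center in the frame of cup_jar below 0.044 m and angle between each of jar_center, bottle_center, small_bottle_center, vial_center, square_bottle_center, small_square_center's own z axis and vertical below 0.1 rad and linear speed of each of jar, bottle, small_bottle, vial below 0.02 m/s and angular speed of each of jar, bottle, small_bottle, vial below 0.2 rad/s and horizontal distance between bottle_center and cup_bottle below 0.012 m and z of bottle_center in the frame of cup_bottle below 0.048 m and horizontal distance between small_bottle_center and cup_small below 0.012 m and z of small_bottle_center in the frame of cup_small below 0.044 m and horizontal distance between vial_center and cup_vial below 0.012 m and z of vial_center in the frame of cup_vial below 0.04 m and distance of each of square_bottle_center, small_square_center from where it was at the start of the episode below 0.02 m); the robot touches nothing.
It fails at once if a square bottle is shifted by more than 20 mm or knocked over (distance of any of square_bottle_center, small_square_center from where it was at the start of the episode above 0.02 m).
It fails at once if a round bottle is tipped by more than 40 degrees (angle between any of jar_center, bottle_center, small_bottle_center, vial_center's own z axis and vertical above 0.7 rad).
It fails at once if a round bottle is dropped: it falls free by more than about 20 mm (faster than 0.6 m/s with no finger on it) ((linear speed of jar above 0.6 m/s and contact force between jar and the fingers below 0.2 N) or (linear speed of bottle above 0.6 m/s and contact force between bottle and the fingers below 0.2 N) or (linear speed of small_bottle above 0.6 m/s and contact force between small_bottle and the fingers below 0.2 N) or (linear speed of vial above 0.6 m/s and contact force between vial and the fingers below 0.2 N)).
It also fails if it takes over 109 s, if anything falls off the work surface, if the arm or the gripper's body presses on something with over 40 N, if the wrist force passes 120 N, or if a joint passes its speed limit or range.

## Working session

There is one attempt and no reset: what is moved stays moved. The work goes in short steps, Python scripts to look and compute and a tool call to move; the robot and the scene stay as the last step left them, time stands still between calls to the robot, and variables do not carry over. Pictures are saved under pics/ and viewed, about 12 in all and at most 16, crops included, and the job is handed in when it is done.

Besides the shell and the picture viewer there is one more tool, called after "Emit:" in YAML: its name, and indented under it one key for each argument. drive_tool: Moves the arm, as the interface text tells. Its arguments: {"type":"object","properties":{"increments":{"type":"array"},"squeeze":{"type":"number"}},"required":["increments"]}

```bash
mkdir -p pics; ls; python3 - <<'E'
from rig import *
import cv2
print(get_obs(), nose_length if not callable(nose_length) else nose_length())
for n in("top","side"):
    cv2.imwrite(f"pics/{n}0.png",get_image(n)[:,:,::-1]); print(n,camera_params(n))
E
```

```text
pics
{'time_s': 0.0, 'joints': array([ 1.51661291e+00,  3.85544124e-01,  6.63371287e-03, -5.23777188e-04,
       -1.19396537e+00, -2.58611517e-01]), 'joint_vel': array([ 9.67965038e-05,  7.86056005e-04, -7.74981816e-04,  8.98890277e-04,
        2.43716876e-04, -1.82013410e-03]), 'joint_efforts': array([ 5.36576181e-05, -3.92294669e+01,  1.88399345e+01,  4.18605968e+00,
       -4.62297321e-03,  7.79626902e-06]), 'eef_pos': array([0.19221739, 0.59449231, 0.40362808]), 'orientation': array([-0.69836917,  0.11095577,  0.69856158,  0.10945792]), 'ft_force': array([ 0.00391594,  0.15302273, -0.63280517]), 'ft_torque': array([ 0.00688991, -0.04551661, -0.00558712]), 'finger_gap': 0.08513552080417672} 0.1734
top {'fx': 432.0898189637076, 'fy': 432.0898189637076, 'cx': 283.8403939145192, 'cy': 208.5033441448735, 'rvec': array([ 2.13262914, -2.13928748,  0.16668773]), 'tvec': array([-0.0169832 ,  0.55084839,  1.02977423])}
side {'fx': 517.7446696719852, 'fy': 517.7446696719852, 'cx': 277.02102120717296, 'cy': 208.31694915474208, 'rvec': array([ 0.21896248, -2.7749965 ,  1.26502742]), 'tvec': array([0.55887896, 0.11061227, 1.14904823])}
```

View pics/top0.png

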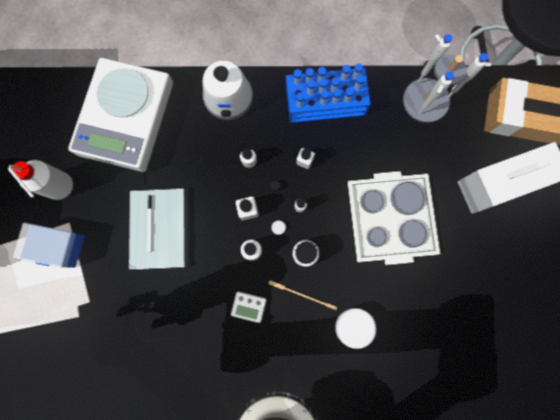

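View pics/side0.png

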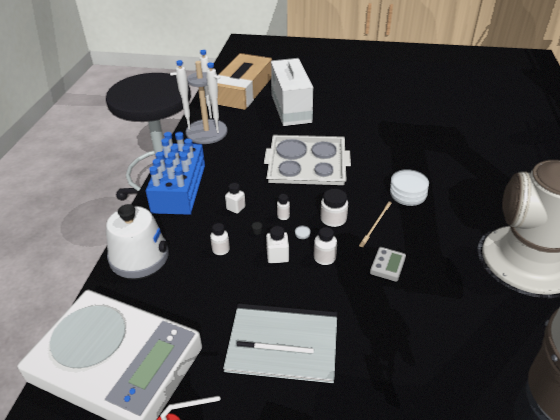

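```bash
cat > h.py <<'E'
from rig import *
import cv2, numpy as np
def P(n):
    p=camera_params(n); K=np.array([[p['fx'],0,p['cx']],[0,p['fy'],p['cy']],[0,0,1]]); return K,p['rvec'],p['tvec']
def ray(n,uv,z):
    K,r,t=P(n); R=cv2.Rodrigues(r)[0]; c=-R.T@t; d=R.T@np.linalg.inv(K)@np.array([uv[0],uv[1],1.]); return c+d*(z-c[2])/d[2]
def proj(n,X):
    K,r,t=P(n); return cv2.projectPoints(np.array(X,float).reshape(-1,3),r,t,K,None)[0].reshape(-1,2)
def crop(n,box,s,f):
    x0,y0,x1,y1=box; im=get_image(n)[:,:,::-1][y0:y1,x0:x1]; im=cv2.resize(im,None,fx=s,fy=s,interpolation=cv2.INTER_CUBIC)
    im=(255*(im/255.)**.6).astype('uint8'); cv2.imwrite(f"pics/{f}.png",im)
E
python3 - <<'E'
from h import *
crop("top",(220,140,450,275),3.4,"t1"); crop("side",(200,130,360,275),4,"s1")
c=lambda n:-cv2.Rodrigues(P(n)[1])[0].T@P(n)[2]
print(c("top"),c("side"),proj("top",[[.192,.595,.4],[0,0,0],[.4,0,0]]))
for uv in [(248,158),(305,158),(246,207),(300,206),(251,250),(306,253)]: print(uv,ray("top",uv,.04).round(3))
for uv in [(372,201),(408,197),(377,236),(413,233)]: print(uv,ray("top",uv,.016).round(3))
E
```

```text
[ 0.3795357  -0.02313939  1.1043435 ] [0.40622843 0.87474117 0.84539869] [[-113.56476533  402.28968275]
 [ 276.71429871  439.63748211]
 [ 276.69601109  270.12994383]]
(248, 158) [0.682 0.072 0.04 ]
(305, 158) [ 0.681 -0.073  0.04 ]
(246, 207) [0.556 0.076 0.04 ]
(300, 206) [ 0.558 -0.059  0.04 ]
(251, 250) [0.448 0.062 0.04 ]
(306, 253) [ 0.441 -0.073  0.04 ]
(372, 201) [ 0.574 -0.244  0.016]
(408, 197) [ 0.584 -0.336  0.016]
(377, 236) [ 0.484 -0.253  0.016]
(413, 233) [ 0.492 -0.345  0.016]
```

View pics/t1.png

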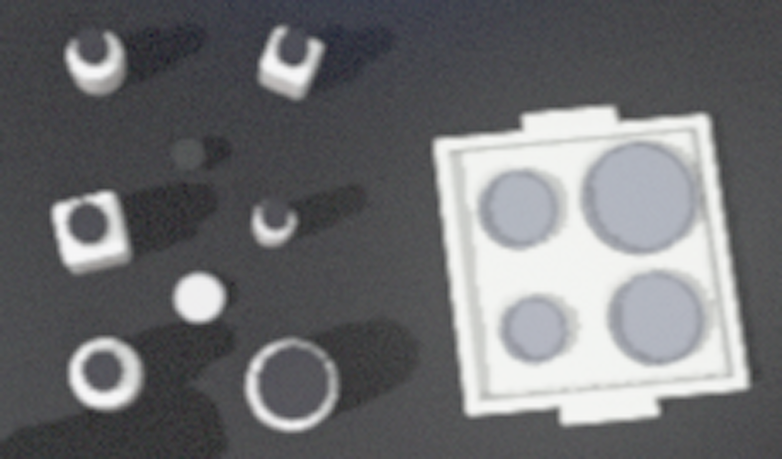

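View pics/s1.png

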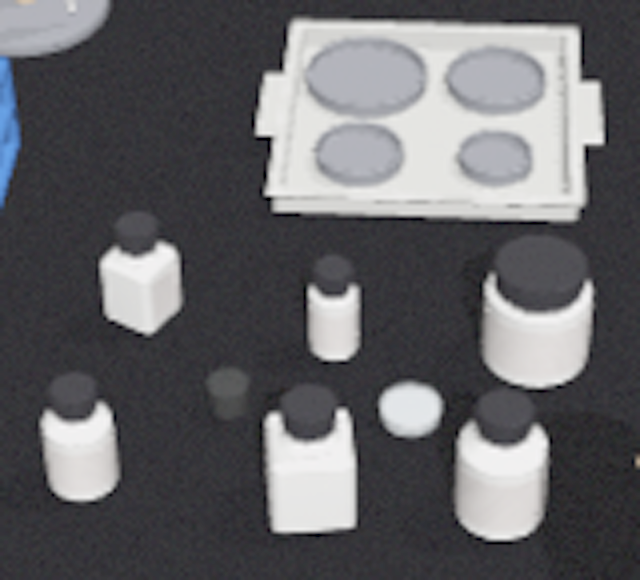

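```bash
cat > fit.py <<'E'
from h import *
from scipy.optimize import minimize
from scipy.spatial.transform import Rotation as Ro
A=np.linspace(0,2*np.pi,48,endpoint=False)
circ=lambda x,y,r,z:np.c_[x+r*np.cos(A),y+r*np.sin(A),0*A+z]
S=4
def mask(n,pts,M=None,v=1.):
    if M is None: M=np.zeros((420*S,560*S),np.float32)
    h=cv2.convexHull(((proj(n,pts)+.5)*S).astype(np.float32)); cv2.fillPoly(M,[np.round(h).astype(np.int32)],v); return M
def body(n,x,y,b):
    D,hs,c,H=b
    M=mask(n,np.r_[circ(x,y,D/2,0),circ(x,y,D/2,hs),circ(x,y,c/2,(hs+H)/2)])
    M=mask(n,np.r_[circ(x,y,c/2,H-.019),circ(x,y,c/2,H)],M,0.)
    return cv2.resize(M,(560,420),interpolation=cv2.INTER_AREA)
def fit(n,im,x,y,b):
    g=np.clip((im.min(2).astype(float)-40)/150,0,1); u,v=proj(n,[x,y,.03])[0].astype(int)
    s=np.s_[v-30:v+30,u-30:u+30]
    r=minimize(lambda p:((body(n,*p,b)[s]-g[s])**2).sum(),[x,y],method='Nelder-Mead',options=dict(initial_simplex=[[x,y],[x+.01,y],[x,y+.01]],xatol=2e-4,fatol=.01))
    return r.x,r.fun
B=dict(jar=(.062,.052,.054,.072),bottle=(.048,.052,.030,.080),small=(.038,.046,.025,.072),vial=(.028,.044,.022,.064))
E
python3 - <<'E'
from fit import *
g=dict(jar=(.437,-.071),bottle=(.446,.061),small=(.676,.07),vial=(.553,-.058))
ims={n:get_image(n) for n in("top","side")}
for k in g:
    for n in ims: p,f=fit(n,ims[n],*g[k],B[k]); print(k,n,p.round(4),round(f,1))
# cups: colour = bluish grey
for n,seeds in dict(top=[(372,201),(408,197),(377,236),(413,233)],side=[(290,168),(291,149),(324,169),(324,150)]).items():
    im=ims[n].astype(int); m=((im[...,2]-im[...,0]>6)&(im.max(2)>90)).astype('uint8')
    N,L,st,ce=cv2.connectedComponentsWithStats(m)
    for s in seeds:
        l=L[s[1],s[0]]; print(n,s,st[l][2:],ce[l].round(1),ray(n,ce[l],.012).round(4))
o=get_obs(); print(Ro.from_quat(o['orientation']).as_matrix().round(3))
E
```

```text
jar top [ 0.4415 -0.0707] 124.5
jar side [ 0.4401 -0.0731] 300.6
bottle top [0.4505 0.0639] 126.2
bottle side [0.4486 0.0615] 359.2
small top [0.6897 0.0749] 16.4
small side [0.6865 0.0721] 59.9
vial top [ 0.5651 -0.0594] 154.3
vial side [ 0.562  -0.0623] 442.7
top (372, 201) [ 24  23 428] [372.1 201. ] [ 0.5747 -0.2451  0.012 ]
top (408, 197) [ 35  33 886] [407.9 197.8] [ 0.5828 -0.3371  0.012 ]
top (377, 236) [ 20  20 313] [376.7 236.7] [ 0.4829 -0.2535  0.012 ]
top (413, 233) [ 28  27 605] [412.9 233.2] [ 0.4916 -0.3454  0.012 ]
side (290, 168) [ 29  37 732] [290.5 155.7] [ 0.578 -0.298  0.012]
side (291, 149) [ 29  37 732] [290.5 155.7] [ 0.578 -0.298  0.012]
side (324, 169) [ 18  13 196] [323.5 168.9] [ 0.4814 -0.2498  0.012 ]
side (324, 150) [ 24  16 320] [323.6 149.5] [ 0.49   -0.3409  0.012 ]
[[-0.    -0.308 -0.951]
 [-0.001 -0.951  0.308]
 [-1.     0.001 -0.   ]]
```

Emit:
drive_tool:
  increments:
    - [0,[0,55.8,-44.2],[-0.313,0,0]]
    - [0,[0,55.8,-44.2],[-0.313,0,0]]
    - [0,[0,55.8,-44.2],[-0.313,0,0]]
    - [0,[0,55.8,-44.2],[-0.313,0,0]]
    - [0,[0,55.8,-44.2],[-0.313,0,0]]
    - [0,[0,55.8,-44.2],[-0.313,0,0]]
    - [0,[0,55.8,-44.2],[-0.313,0,0]]
    - [0,[0,55.8,-44.2],[-0.313,0,0]]
    - [0,[0,55.8,-44.2],[-0.313,0,0]]
    - [0,[0,55.8,-44.2],[-0.313,0,0]]
    - [0,[0,55.8,-44.2],[-0.313,0,0]]
    - [0,[0,55.8,-44.2],[-0.313,0,0]]
  squeeze: 40

```text
time_s: 1.3
eef_pos: [0.3669, 0.1241, 0.4052]
orientation: [0.708, 0.001, -0.707, 0.0]
ft_force: [1.4, 1.0, 0.2]
finger_gap: 0.0853
```

Emit:
drive_tool:
  increments:
    - [0,[10.5,19.6,-7.4],[0,0,0]]
    - [0,[10.5,19.6,-7.4],[0,0,0]]
    - [0,[10.5,19.6,-7.4],[0,0,0]]
    - [0,[10.5,19.6,-7.4],[0,0,0]]
    - [0,[10.5,19.6,-7.4],[0,0,0]]
    - [0,[10.5,19.6,-7.4],[0,0,0]]
    - [0,[10.5,19.6,-7.4],[0,0,0]]
    - [0,[10.5,19.6,-7.4],[0,0,0]]

```text
time_s: 1.97
eef_pos: [0.4412, -0.0709, 0.2989]
orientation: [-0.706, 0.001, 0.708, 0.001]
ft_force: [0.2, 0.1, -0.3]
finger_gap: 0.0854
```

```bash
cat > st.py <<'E'
import sys
from h import *
from scipy.spatial.transform import Rotation as Ro
o=get_obs(); R=Ro.from_quat(o['orientation']).as_matrix()
print(o['time_s'],o['eef_pos'].round(4),o['joints'].round(2),'gap',round(o['finger_gap'],4),'tilt',R[:,0].round(4),'y',R[:,1].round(4))
if len(sys.argv)>3:
    t=np.array(list(map(float,sys.argv[1:4]))); print('shift cm',(R.T@(t-o['eef_pos'])*100).round(2))
E
python3 st.py .441 -.072 .19
```

```text
1.9667 [ 0.4412 -0.0709  0.2989] [ 0.21  0.2  -0.56 -0.   -0.81  1.36] gap 0.0854 tilt [-2.1e-03 -4.0e-04 -1.0e+00] y [-2.9e-03 -1.0e+00  4.0e-04]
shift cm [ 1.089e+01  1.100e-01 -1.000e-02]
```

Emit:
drive_tool:
  increments:
    - [0,[4.0,0.1,0],[0,0,0]]
    - [0,[8.0,0.1,0],[0,0,0]]
    - [0,[10.2,0.1,0],[0,0,0]]
    - [0,[11.1,0.1,0],[0,0,0]]
    - [0,[11.1,0.1,0],[0,0,0]]
    - [0.6,[11.1,0.1,0],[0,0,0]]
    - [0.6,[11.1,0.1,0],[0,0,0]]
    - [0.6,[11.1,0.1,0],[0,0,0]]
    - [0.6,[11.1,0.1,0],[0,0,0]]
    - [0.6,[11.1,0.1,0],[0,0,0]]
    - [0.6,[11.1,0.1,0],[0,0,0]]
    - [0.6,[11.1,0.1,0],[0,0,0]]

```text
time_s: 2.97
eef_pos: [0.4418, -0.0703, 0.1905]
orientation: [0.708, 0.001, -0.706, 0.0]
ft_force: [-1.7, 2.2, 6.5]
finger_gap: 0.0612
```

```bash
python3 - <<'E'
from h import *
crop("side",(260,120,420,270),4,"s2"); print(get_obs()['ft_force'])
E
python3 st.py .441 -.072 .31
```

```text
[-2.36669136  2.58073997  7.34607054]
3.0167 [ 0.4417 -0.0703  0.1905] [ 0.21  0.39 -0.68  0.   -0.5   1.36] gap 0.0613 tilt [ 3.9e-03  7.0e-04 -1.0e+00] y [ 1.2e-03 -1.0e+00 -7.0e-04]
shift cm [-11.95   0.16   0.03]
```

View pics/s2.png

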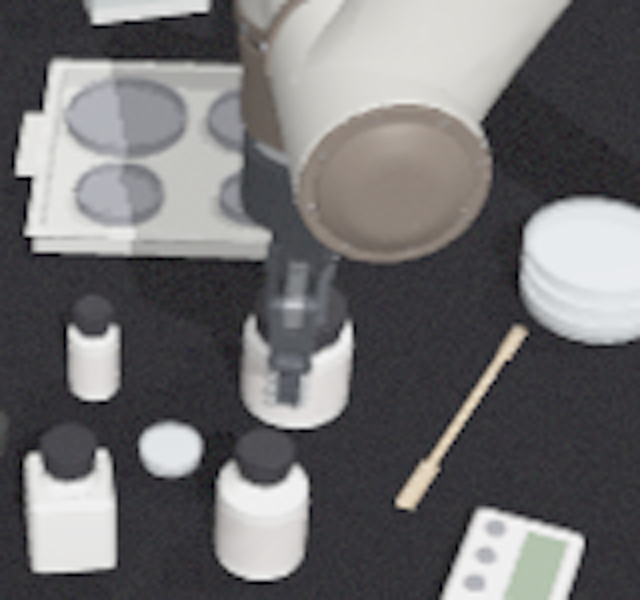

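Emit:
drive_tool:
  increments:
    - [0.6,[-0.5,0,0],[0,0,0]]
    - [0.6,[-2,0,0],[0,0,0]]
    - [0.6,[-4.5,0,0],[0,0,0]]
    - [0.6,[-7,0,0],[0,0,0]]
    - [0.6,[-9,1.5,-0.8],[0,0,0]]
    - [0.6,[-10,4,-2.1],[0,0,0]]
    - [0.6,[-10,7,-3.7],[0,0,0]]
    - [0.6,[-10,10,-5.3],[0,0,0]]
    - [0.6,[-10,13,-6.9],[0,0,0]]
    - [0.6,[-10,16,-8.5],[0,0,0]]
    - [0.6,[-10,18.5,-9.8],[0,0,0]]
    - [0.6,[-10,20,-10.6],[0,0,0]]

```text
time_s: 4.02
eef_pos: [0.5477, -0.2732, 0.2887]
orientation: [0.707, -0.001, -0.707, -0.001]
ft_force: [-1.0, 0.3, -2.1]
finger_gap: 0.0611
```

```bash
python3 st.py .5824 -.3364 .29
```

```text
4.0167 [ 0.5477 -0.2732  0.2887] [-0.2   0.46 -0.18  0.   -0.93  1.77] gap 0.0611 tilt [ 8.e-04 -2.e-04 -1.e+00] y [-2.1e-03 -1.0e+00  2.0e-04]
shift cm [-0.12  6.31 -3.48]
```

Emit:
drive_tool:
  increments:
    - [0.6,[0,1.5,-0.8],[0,0,0]]
    - [0.6,[0,4,-2.2],[0,0,0]]
    - [0.6,[0,6,-3.3],[0,0,0]]
    - [0.6,[0,6.3,-3.5],[0,0,0]]
    - [0.6,[1.5,6.3,-3.5],[0,0,0]]
    - [0.6,[3.5,6.3,-3.5],[0,0,0]]
    - [0.6,[5.5,6.3,-3.5],[0,0,0]]
    - [0.6,[7,6.3,-3.5],[0,0,0]]
    - [0.6,[7.6,6.3,-3.5],[0,0,0]]
    - [0.6,[7.8,6.3,-3.5],[0,0,0]]
    - [0.6,[7.8,6.3,-3.5],[0,0,0]]
    - [0.6,[7.8,6.3,-3.5],[0,0,0]]

```text
time_s: 5.02
eef_pos: [0.5826, -0.3338, 0.212]
orientation: [0.708, -0.0, -0.706, 0.0]
ft_force: [-0.6, 0.9, -0.6]
finger_gap: 0.0608
```

```bash
python3 - <<'E'
from h import *
crop("side",(240,100,380,210),5,"s3");crop("top",(330,150,460,280),4.5,"t3"); print(get_obs()['ft_force'])
a=cv2.imread("pics/s3.png");b=cv2.imread("pics/t3.png");h=550
b=cv2.resize(b,(h,h));c=np.hstack([a,b]);cv2.imwrite("pics/c3.png",cv2.resize(c,(800,int(800*h/c.shape[1]))))
E
python3 st.py .5824 -.3364 .1985
```

```text
[-0.19786103 -0.02262705 -2.86572558]
5.1167 [ 0.5826 -0.3338  0.2122] [-0.28  0.64 -0.09  0.   -0.85  1.85] gap 0.0613 tilt [ 2.4e-03 -8.0e-04 -1.0e+00] y [ 4.e-04 -1.e+00  8.e-04]
shift cm [1.37 0.26 0.02]
```

View pics/c3.png

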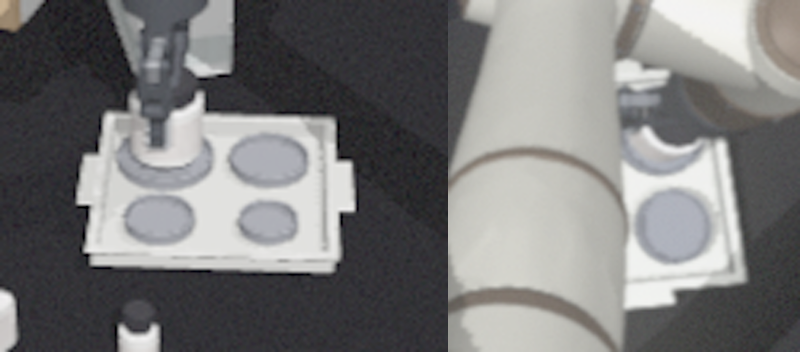

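Emit:
drive_tool:
  increments:
    - [0.6,[0.4,0.2,0],[0,0,0]]
    - [0.6,[0.8,0.2,0],[0,0,0]]
    - [0.6,[1.1,0.2,0],[0,0,0]]
    - [0.6,[1.3,0.2,0],[0,0,0]]
    - [0.6,[1.4,0.2,0],[0,0,0]]
    - [0.6,[1.4,0.2,0],[0,0,0]]
    - [0.6,[1.4,0.2,0],[0,0,0]]

```text
time_s: 5.7
eef_pos: [0.582, -0.3357, 0.1986]
orientation: [-0.707, -0.0, 0.707, -0.0]
ft_force: [-3.8, 1.5, 6.8]
finger_gap: 0.0609
```

```bash
python3 st.py .5824 -.3364 .1985;python3 -c "
from h import *
print(get_obs()['ft_force'])"
```

```text
5.7 [ 0.582  -0.3357  0.1986] [-0.28  0.65 -0.09  0.   -0.82  1.85] gap 0.0609 tilt [-6.e-04 -3.e-04 -1.e+00] y [ 8.e-04 -1.e+00  3.e-04]
shift cm [ 0.01  0.07 -0.04]
[-3.7518113   1.52300959  6.76570136]
```

Emit:
drive_tool:
  increments:
    - [0.1,[0,0,0],[0,0,0]]
    - [0.1,[0,0,0],[0,0,0]]
    - [0.1,[0,0,0],[0,0,0]]
    - [0.1,[0,0,0],[0,0,0]]
    - [0.1,[-1,0,0],[0,0,0]]
    - [0.1,[-4,0,0],[0,0,0]]
    - [0.1,[-8,0,0],[0,0,0]]
    - [0.1,[-11,-2,0.7],[0,0,0]]
    - [0.1,[-11,-6,2],[0,0,0]]
    - [0.1,[-11,-10,3.3],[0,0,0]]
    - [0.1,[-11,-14,4.7],[0,0,0]]
    - [0.1,[-11,-18,6],[0,0,0]]

```text
time_s: 6.7
eef_pos: [0.5218, -0.1563, 0.3077]
orientation: [0.708, -0.0, -0.707, -0.0]
ft_force: [0.2, 1.1, -0.2]
finger_gap: 0.0772
```

```bash
python3 st.py .449 .0625 .30
```

```text
6.7 [ 0.5218 -0.1563  0.3077] [ 0.01  0.34 -0.33  0.   -0.9   1.56] gap 0.0772 tilt [ 1.5e-03 -1.0e-04 -1.0e+00] y [-6.e-04 -1.e+00  1.e-04]
shift cm [  0.76 -21.87   7.29]
```

Emit:
drive_tool:
  increments:
    - [0.1,[0.8,-4,1.3],[0,0,0]]
    - [0.1,[0.8,-8,2.7],[0,0,0]]
    - [0.1,[0.8,-12,4],[0,0,0]]
    - [0.1,[0.8,-16,5.3],[0,0,0]]
    - [0.1,[0.8,-20,6.7],[0,0,0]]
    - [0.1,[0.8,-21.8,7.2],[0,0,0]]
    - [0.1,[0.8,-21.8,7.2],[0,0,0]]
    - [0.1,[0.8,-21.8,7.2],[0,0,0]]

```text
time_s: 7.37
eef_pos: [0.4505, 0.0616, 0.2996]
orientation: [0.708, 0.001, -0.707, 0.001]
ft_force: [-0.2, 0.2, 0.5]
finger_gap: 0.0768
```

```bash
python3 - <<'E'
from fit import *
im=get_image("side")
for k,g in dict(bottle=(.449,.063),small=(.688,.0735),vial=(.5635,-.061),jar=(.5815,-.338)).items(): print(k,*fit("side",im,*g,B[k]))
E
python3 st.py .449 .0625 .19
```

```text
bottle [0.44859748 0.06149236] 168.97335833333335
small [0.68642774 0.0722388 ] 43.75396805555555
vial [ 0.5620661  -0.06159027] 321.5023125
jar [ 0.58169384 -0.34978023] 848.0911048611111
7.4167 [0.4507 0.0608 0.2994] [ 0.49  0.21 -0.54  0.   -0.81  1.08] gap 0.077 tilt [ 1.1e-03  4.0e-04 -1.0e+00] y [ 1.6e-03 -1.0e+00 -4.0e-04]
shift cm [10.94 -0.17  0.19]
```

Emit:
drive_tool:
  increments:
    - [0.1,[2,-0.1,0.2],[0,0,0]]
    - [0.1,[5,-0.1,0.2],[0,0,0]]
    - [0.1,[8.5,-0.1,0.2],[0,0,0]]
    - [0.1,[10.5,-0.1,0.2],[0,0,0]]
    - [0.1,[11,-0.1,0.2],[0,0,0]]
    - [0.1,[11,-0.1,0.2],[0,0,0]]
    - [0.7,[11,-0.1,0.2],[0,0,0]]
    - [0.7,[11,-0.1,0.2],[0,0,0]]
    - [0.7,[11,-0.1,0.2],[0,0,0]]
    - [0.7,[11,-0.1,0.2],[0,0,0]]
    - [0.7,[11,-0.1,0.2],[0,0,0]]
    - [0.7,[11,-0.1,0.2],[0,0,0]]

```text
time_s: 8.42
eef_pos: [0.4495, 0.0616, 0.1904]
orientation: [0.708, 0.001, -0.706, -0.0]
ft_force: [0.4, -1.7, 6.7]
finger_gap: 0.047
```

```bash
python3 - <<'E'
from h import *
crop("side",(230,100,370,270),3.5,"s4"); print(get_obs()['ft_force'])
E
python3 st.py .4905 -.3465 .29
```

```text
[ 0.55998474 -1.35295148  7.88989887]
8.4667 [0.4494 0.0616 0.1904] [ 0.5   0.39 -0.66  0.   -0.51  1.07] gap 0.0473 tilt [ 0.0035  0.0013 -1.    ] y [ 7.0e-04 -1.0e+00 -1.3e-03]
shift cm [-10.    40.8   -4.11]
```

View pics/s4.png

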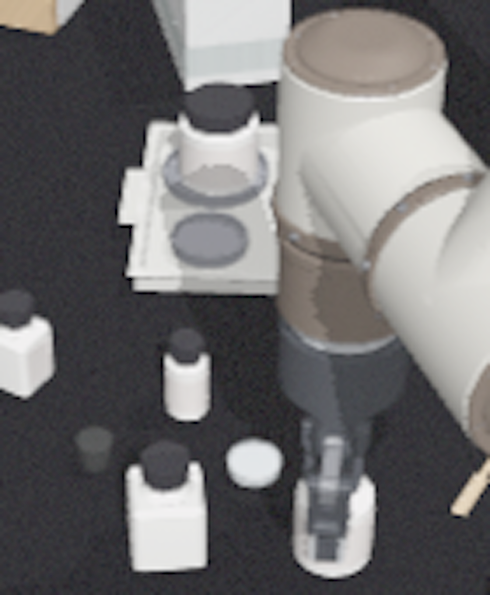

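Emit:
drive_tool:
  increments:
    - [0.7,[-0.5,0,0],[0,0,0]]
    - [0.7,[-2,0,0],[0,0,0]]
    - [0.7,[-4.5,0,0],[0,0,0]]
    - [0.7,[-7,0,0],[0,0,0]]
    - [0.7,[-9,1.5,0],[0,0,0]]
    - [0.7,[-10,4,0],[0,0,0]]
    - [0.7,[-10,7.5,-0.4],[0,0,0]]
    - [0.7,[-10,11,-0.8],[0,0,0]]
    - [0.7,[-10,14.5,-1.2],[0,0,0]]
    - [0.7,[-10,18,-1.6],[0,0,0]]
    - [0.7,[-10,21.5,-2],[0,0,0]]
    - [0.7,[-10,25,-2.4],[0,0,0]]

```text
time_s: 9.47
eef_pos: [0.4722, -0.1901, 0.2891]
orientation: [0.707, 0.0, -0.707, -0.0]
ft_force: [1.3, 0.9, -1.5]
finger_gap: 0.0472
```

```bash
python3 st.py .4904 -.3474 .29
```

```text
9.4667 [ 0.4722 -0.1901  0.2891] [-0.06  0.31 -0.43 -0.   -0.83  1.63] gap 0.0472 tilt [ 2.e-04  5.e-04 -1.e+00] y [ 2.e-04 -1.e+00 -5.e-04]
shift cm [-0.1  15.73 -1.82]
```

Emit:
drive_tool:
  increments:
    - [0.7,[0,3,-0.3],[0,0,0]]
    - [0.7,[0,6.5,-0.7],[0,0,0]]
    - [0.7,[0,10,-1.1],[0,0,0]]
    - [0.7,[0,13,-1.5],[0,0,0]]
    - [0.7,[0,15,-1.8],[0,0,0]]
    - [0.7,[0,15.6,-1.8],[0,0,0]]
    - [0.7,[1.5,15.6,-1.8],[0,0,0]]
    - [0.7,[4,15.6,-1.8],[0,0,0]]
    - [0.7,[6.5,15.6,-1.8],[0,0,0]]
    - [0.7,[7.5,15.6,-1.8],[0,0,0]]
    - [0.7,[7.9,15.6,-1.8],[0,0,0]]
    - [0.7,[7.9,15.6,-1.8],[0,0,0]]

```text
time_s: 10.47
eef_pos: [0.4907, -0.3441, 0.2093]
orientation: [-0.707, -0.001, 0.708, -0.0]
ft_force: [0.4, -1.3, -1.8]
finger_gap: 0.0474
```

```bash
python3 st.py .4904 -.3474 .1984
python3 - <<'E'
from h import *
crop("side",(240,100,380,210),5,"s5")
E
```

```text
10.4667 [ 0.4907 -0.3441  0.2093] [-0.34  0.54 -0.28  0.   -0.75  1.91] gap 0.0474 tilt [-1.6e-03  5.0e-04 -1.0e+00] y [ 9.e-04 -1.e+00 -5.e-04]
shift cm [1.09 0.33 0.03]
```

View pics/s5.png

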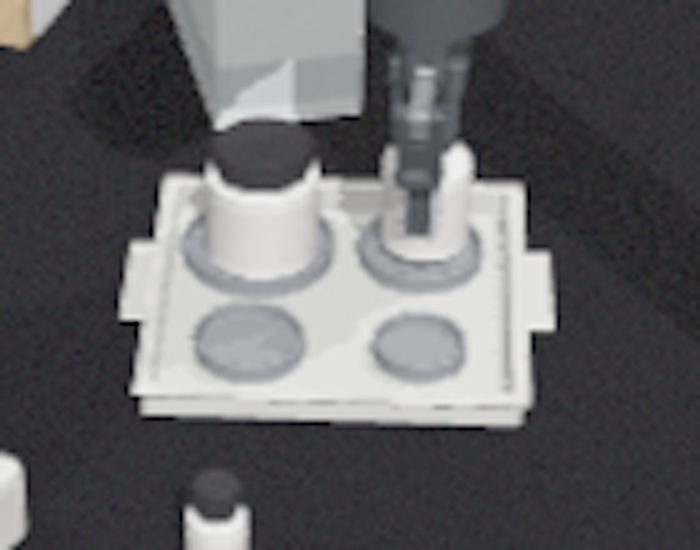

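Emit:
drive_tool:
  increments:
    - [0.7,[0.3,0.1,-0.15],[0,0,0]]
    - [0.7,[0.6,0.2,-0.3],[0,0,0]]
    - [0.7,[0.8,0.2,-0.3],[0,0,0]]
    - [0.7,[1.0,0.2,-0.3],[0,0,0]]
    - [0.7,[1.1,0.2,-0.3],[0,0,0]]
    - [0.7,[1.1,0.2,-0.3],[0,0,0]]
    - [0.7,[1.1,0.2,-0.3],[0,0,0]]

```text
time_s: 11.1
eef_pos: [0.4937, -0.3466, 0.1987]
orientation: [-0.707, -0.0, 0.707, -0.0]
ft_force: [-0.1, -0.9, -1.0]
finger_gap: 0.047
```

```bash
python3 st.py .5635 -.061 .30; python3 - <<'E'
from h import *
print(get_obs()['ft_force'])
# expected side pixels, s5 crop: near edges at cup centre guess (jar): rim outer near point, jar base near point
for nm,c,r,R in (("jar",(.5815,-.338),.031,.0435),("bot",(.4905,-.3465),.024,.0355)):
    p=proj("side",[[c[0],c[1]+r,.008],[c[0],c[1]+R,.016],[c[0],c[1]-R,.016],[c[0]-R,c[1],.016],[c[0]+R,c[1],.016],[c[0]-r,c[1],.03],[c[0]+r,c[1],.03]])
    print(nm,((p-[240,100]+.5)*5).round(0).tolist())
E
```

```text
11.1 [ 0.4937 -0.3466  0.1987] [-0.34  0.56 -0.28  0.   -0.73  1.91] gap 0.047 tilt [-0. -0. -1.] y [ 1.e-04 -1.e+00  0.e+00]
shift cm [-10.13 -28.56  -6.98]
[-0.13476903 -0.85673612 -1.02217866]
jar [[251.0, 277.0], [248.0, 278.0], [270.0, 192.0], [336.0, 240.0], [184.0, 228.0], [314.0, 218.0], [205.0, 209.0]]
bot [[416.0, 274.0], [415.0, 274.0], [427.0, 204.0], [484.0, 244.0], [358.0, 234.0], [465.0, 221.0], [379.0, 214.0]]
```

Emit:
drive_tool:
  increments:
    - [0.7,[0.05,0,0],[0,0,0]]
    - [0.7,[0.1,0,0],[0,0,0]]
    - [0.7,[0.15,0,0],[0,0,0]]
    - [0.7,[0.15,0,0],[0,0,0]]

```text
time_s: 11.43
eef_pos: [0.4938, -0.3466, 0.1985]
orientation: [0.707, 0.0, -0.707, 0.0]
ft_force: [-2.4, 1.8, 6.6]
finger_gap: 0.0472
```

Emit:
drive_tool:
  increments:
    - [0.28,[0,0,0],[0,0,0]]
    - [0.28,[0,0,0],[0,0,0]]
    - [0.28,[0,0,0],[0,0,0]]
    - [0.28,[0,0,0],[0,0,0]]
    - [0.28,[-1,0,0],[0,0,0]]
    - [0.28,[-4,0,0],[0,0,0]]
    - [0.28,[-8,0,0],[0,0,0]]
    - [0.28,[-10.5,-2,-0.5],[0,0,0]]
    - [0.28,[-10.5,-6,-1.4],[0,0,0]]
    - [0.28,[-10.5,-10,-2.3],[0,0,0]]
    - [0.28,[-10.5,-14,-3.3],[0,0,0]]
    - [0.28,[-10.5,-18,-4.2],[0,0,0]]

```text
time_s: 12.43
eef_pos: [0.5358, -0.165, 0.3034]
orientation: [0.708, -0.0, -0.707, -0.0]
ft_force: [1.0, -0.1, 0.1]
finger_gap: 0.0613
```

```bash
python3 st.py .561 -.061 .30
```

```text
12.4333 [ 0.5358 -0.165   0.3034] [-0.01  0.37 -0.29  0.   -0.91  1.58] gap 0.0613 tilt [ 1.7e-03 -2.0e-04 -1.0e+00] y [-5.e-04 -1.e+00  2.e-04]
shift cm [  0.34 -10.4   -2.52]
```

Emit:
drive_tool:
  increments:
    - [0.28,[0.3,-4,-1],[0,0,0]]
    - [0.28,[0.3,-8,-2],[0,0,0]]
    - [0.28,[0.3,-10.2,-2.5],[0,0,0]]
    - [0.28,[0.3,-10.2,-2.5],[0,0,0]]
    - [0.28,[0.3,-10.2,-2.5],[0,0,0]]
    - [0.28,[0.3,-10.2,-2.5],[0,0,0]]

```text
time_s: 12.93
eef_pos: [0.5606, -0.0647, 0.2996]
orientation: [0.707, 0.0, -0.707, 0.0]
ft_force: [-0.3, -0.6, 0.1]
finger_gap: 0.0612
```

```bash
python3 st.py .561 -.061 .19
python3 - <<'E'
from h import *
crop("side",(210,90,370,210),4.5,"s6")
E
```

```text
12.9333 [ 0.5606 -0.0647  0.2996] [ 0.17  0.38 -0.29  0.   -0.9   1.4 ] gap 0.0612 tilt [ 1.e-04 -0.e+00 -1.e+00] y [ 3.e-04 -1.e+00  0.e+00]
shift cm [10.96 -0.37 -0.04]
```

View pics/s6.png

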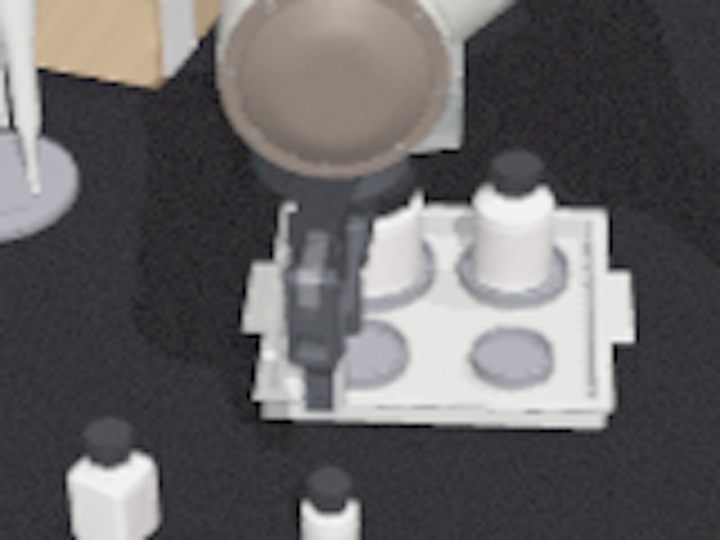

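```bash
python3 - <<'E'
from h import *
p=proj("side",[[.5606,-.03,.13],[.561,-.061,.06],[.561,-.061,.03],[.557,-.061,.03]]); print(((p-[210,90]+.5)*4.5).round(0).tolist())
E
```

```text
[[321.0, 414.0], [332.0, 482.0], [332.0, 526.0], [339.0, 526.0]]
```

Emit:
drive_tool:
  increments:
    - [0.28,[2,-0.3,0],[0,0,0]]
    - [0.28,[5,-0.3,-0.05],[0,0,0]]
    - [0.28,[8.5,-0.3,-0.05],[0,0,0]]
    - [0.28,[10.5,-0.3,-0.05],[0,0,0]]
    - [0.28,[10.9,-0.3,-0.05],[0,0,0]]
    - [0.28,[10.9,-0.3,-0.05],[0,0,0]]
    - [0.9,[10.9,-0.3,-0.05],[0,0,0]]
    - [0.9,[10.9,-0.3,-0.05],[0,0,0]]
    - [0.9,[10.9,-0.3,-0.05],[0,0,0]]
    - [0.9,[10.9,-0.3,-0.05],[0,0,0]]
    - [0.9,[10.9,-0.3,-0.05],[0,0,0]]
    - [0.9,[10.9,-0.3,-0.05],[0,0,0]]
  squeeze: 30

```text
time_s: 13.98
eef_pos: [0.562, -0.0615, 0.1922]
orientation: [0.708, 0.0, -0.706, 0.0]
ft_force: [-0.2, -0.5, 6.3]
finger_gap: 0.0272
```

```bash
python3 st.py .482 -.2545 .29; python3 -c "
from h import *
print(get_obs()['ft_force'])"
```

```text
13.9833 [ 0.562  -0.0615  0.1922] [ 0.18  0.52 -0.39  0.   -0.66  1.39] gap 0.0272 tilt [ 3.6e-03 -1.0e-04 -1.0e+00] y [ 1.e-03 -1.e+00  1.e-04]
shift cm [-9.81 19.29  7.98]
[-0.15936913 -0.54470605  6.26579045]
```

Emit:
drive_tool:
  increments:
    - [0.9,[-0.5,0,0],[0,0,0]]
    - [0.9,[-2,0,0],[0,0,0]]
    - [0.9,[-4.5,0,0],[0,0,0]]
    - [0.9,[-7,0,0],[0,0,0]]
    - [0.9,[-9,1.5,0.6],[0,0,0]]
    - [0.9,[-9.8,4,1.6],[0,0,0]]
    - [0.9,[-9.8,7,2.8],[0,0,0]]
    - [0.9,[-9.8,10,4.1],[0,0,0]]
    - [0.9,[-9.8,13,5.3],[0,0,0]]
    - [0.9,[-9.8,16,6.5],[0,0,0]]
    - [0.9,[-9.8,18,7.4],[0,0,0]]
    - [0.9,[-9.8,19,7.8],[0,0,0]]

```text
time_s: 14.98
eef_pos: [0.4816, -0.2534, 0.2883]
orientation: [-0.707, 0.001, 0.707, 0.001]
ft_force: [-0.3, 0.1, -1.2]
finger_gap: 0.0272
```

```bash
python3 st.py .4825 -.2545 .2
```

```text
14.9833 [ 0.4816 -0.2534  0.2883] [-0.19  0.36 -0.35 -0.   -0.86  1.75] gap 0.0272 tilt [-6.e-04  4.e-04 -1.e+00] y [-2.6e-03 -1.0e+00 -4.0e-04]
shift cm [ 8.83  0.11 -0.09]
```

Emit:
drive_tool:
  increments:
    - [0.9,[1,0.1,-0.1],[0,0,0]]
    - [0.9,[3,0.1,-0.1],[0,0,0]]
    - [0.9,[5.5,0.1,-0.1],[0,0,0]]
    - [0.9,[7,0.1,-0.1],[0,0,0]]
    - [0.9,[7.6,0.1,-0.1],[0,0,0]]
    - [0.9,[7.6,0.1,-0.1],[0,0,0]]
    - [0.9,[7.6,0.1,-0.1],[0,0,0]]

```text
time_s: 15.57
eef_pos: [0.4849, -0.2521, 0.2123]
orientation: [0.707, 0.0, -0.707, 0.001]
ft_force: [0.1, 0.0, -0.3]
finger_gap: 0.0274
```

```bash
python3 st.py .4825 -.2545 .2002
python3 - <<'E'
from h import *
crop("side",(240,100,380,210),5,"s7")
E
```

```text
15.5667 [ 0.4849 -0.2521  0.2123] [-0.18  0.47 -0.42  0.   -0.68  1.75] gap 0.0274 tilt [ 1.e-04 -2.e-04 -1.e+00] y [ 1.5e-03 -1.0e+00  2.0e-04]
shift cm [1.21 0.24 0.24]
```

View pics/s7.png

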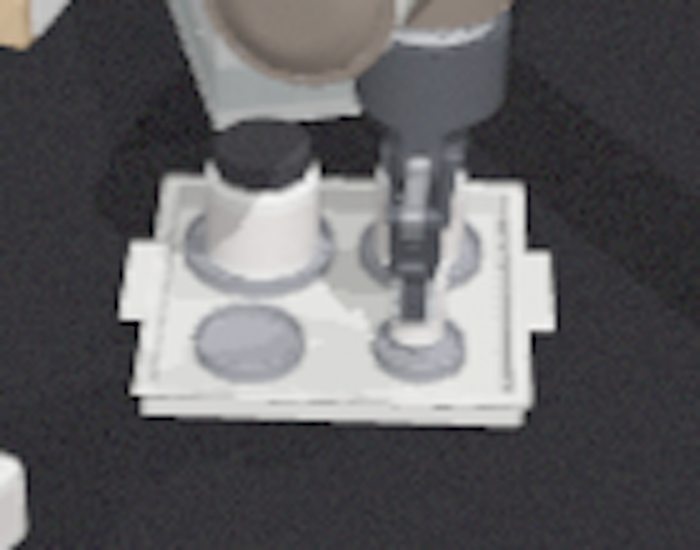

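Emit:
drive_tool:
  increments:
    - [0.9,[0.4,0.2,0],[0,0,0]]
    - [0.9,[0.7,0.2,0],[0,0,0]]
    - [0.9,[0.9,0.2,0],[0,0,0]]
    - [0.9,[1.1,0.2,0],[0,0,0]]
    - [0.9,[1.25,0.2,0],[0,0,0]]
    - [0.9,[1.35,0.2,0],[0,0,0]]
    - [0.9,[1.35,0.2,0],[0,0,0]]

```text
time_s: 16.2
eef_pos: [0.4843, -0.2546, 0.2002]
orientation: [0.707, 0.0, -0.707, 0.0]
ft_force: [-2.8, 0.9, 8.9]
finger_gap: 0.0267
```

Emit:
drive_tool:
  increments:
    - [0.44,[0,0,0],[0,0,0]]
    - [0.44,[0,0,0],[0,0,0]]
    - [0.44,[0,0,0],[0,0,0]]
    - [0.44,[0,0,0],[0,0,0]]
    - [0.44,[-1,0,0],[0,0,0]]
    - [0.44,[-4,0,0],[0,0,0]]
    - [0.44,[-8,0,0],[0,0,0]]
    - [0.3,[-10,-3,-1.8],[0,0,0]]
    - [0.3,[-10,-6.4,-3.9],[0,0,0]]
    - [0.3,[-10,-9.8,-6],[0,0,0]]
    - [0.3,[-10,-13.2,-8.1],[0,0,0]]
    - [0.3,[-10,-16.6,-10.2],[0,0,0]]

```text
time_s: 17.2
eef_pos: [0.5867, -0.087, 0.2999]
orientation: [0.708, 0.0, -0.707, -0.0]
ft_force: [0.3, -1.1, -0.2]
finger_gap: 0.0599
```

```bash
python3 st.py .686 .073 .30
```

```text
17.2 [ 0.5867 -0.087   0.2999] [ 0.13  0.42 -0.21  0.   -0.93  1.45] gap 0.0599 tilt [ 1.3e-03  1.0e-04 -1.0e+00] y [-1.e-04 -1.e+00 -1.e-04]
shift cm [ 1.00e-02 -1.60e+01 -9.92e+00]
```

Emit:
drive_tool:
  increments:
    - [0.28,[0,-3.4,-2.1],[0,0,0]]
    - [0.28,[0,-6.8,-4.2],[0,0,0]]
    - [0.28,[0,-10.2,-6.3],[0,0,0]]
    - [0.28,[0,-13.6,-8.4],[0,0,0]]
    - [0.28,[0,-15.9,-9.9],[0,0,0]]
    - [0.28,[0,-15.9,-9.9],[0,0,0]]
    - [0.28,[0,-15.9,-9.9],[0,0,0]]
    - [0.28,[0,-15.9,-9.9],[0,0,0]]

```text
time_s: 17.87
eef_pos: [0.6848, 0.0702, 0.2987]
orientation: [-0.707, 0.0, 0.707, -0.0]
ft_force: [0.1, -0.5, 0.2]
finger_gap: 0.0618
```

```bash
python3 st.py .686 .073 .19
```

```text
17.8667 [0.6848 0.0702 0.2987] [ 0.34  0.57  0.04 -0.   -1.04  1.23] gap 0.0618 tilt [-1.e-03 -3.e-04 -1.e+00] y [ 2.e-04 -1.e+00  3.e-04]
shift cm [10.87 -0.29 -0.14]
```

Emit:
drive_tool:
  increments:
    - [0.28,[2,-0.2,-0.1],[0,0,0]]
    - [0.28,[5,-0.2,-0.1],[0,0,0]]
    - [0.28,[8.5,-0.2,-0.1],[0,0,0]]
    - [0.28,[10.5,-0.2,-0.1],[0,0,0]]
    - [0.28,[10.9,-0.2,-0.1],[0,0,0]]
    - [0.28,[10.9,-0.2,-0.1],[0,0,0]]
    - [0.8,[10.9,-0.2,-0.1],[0,0,0]]
    - [0.8,[10.9,-0.2,-0.1],[0,0,0]]
    - [0.8,[10.9,-0.2,-0.1],[0,0,0]]
    - [0.8,[10.9,-0.2,-0.1],[0,0,0]]
    - [0.8,[10.9,-0.2,-0.1],[0,0,0]]
    - [0.8,[10.9,-0.2,-0.1],[0,0,0]]
  squeeze: 35

```text
time_s: 18.87
eef_pos: [0.6871, 0.0726, 0.1925]
orientation: [0.709, 0.0, -0.706, 0.0]
ft_force: [-0.2, -1.1, 6.5]
finger_gap: 0.0369
```

```bash
python3 st.py .5745 -.2465 .2985
```

```text
18.8667 [0.6871 0.0726 0.1925] [ 0.34  0.68 -0.05  0.   -0.84  1.23] gap 0.0369 tilt [ 4.5e-03  5.0e-04 -1.0e+00] y [ 9.e-04 -1.e+00 -5.e-04]
shift cm [-10.66  31.89  11.24]
```

Emit:
drive_tool:
  increments:
    - [0.8,[-0.5,0,0],[0,0,0]]
    - [0.8,[-2,0,0],[0,0,0]]
    - [0.8,[-4.5,0,0],[0,0,0]]
    - [0.8,[-7,0,0],[0,0,0]]
    - [0.8,[-9.5,0.5,0.3],[0,0,0]]
    - [0.8,[-10.6,2.5,1.5],[0,0,0]]
    - [0.8,[-10.6,5.5,3],[0,0,0]]
    - [0.8,[-10.6,8.5,4.5],[0,0,0]]
    - [0.8,[-10.6,12,6],[0,0,0]]
    - [0.8,[-10.6,15,7.5],[0,0,0]]
    - [0.8,[-10.6,18,8.5],[0,0,0]]
    - [0.8,[-10.6,21,9.5],[0,0,0]]

```text
time_s: 19.87
eef_pos: [0.5899, -0.1387, 0.296]
orientation: [-0.707, -0.0, 0.707, 0.0]
ft_force: [-0.1, -0.6, -1.4]
finger_gap: 0.037
```

```bash
python3 st.py .5755 -.2465 .2985
```

```text
19.8667 [ 0.5899 -0.1387  0.296 ] [ 0.04  0.45 -0.19 -0.   -0.94  1.54] gap 0.037 tilt [-3.e-04  5.e-04 -1.e+00] y [ 3.e-04 -1.e+00 -5.e-04]
shift cm [-0.26 10.78  1.45]
```

Emit:
drive_tool:
  increments:
    - [0.8,[0,3,0.4],[0,0,0]]
    - [0.8,[0,6,0.8],[0,0,0]]
    - [0.8,[0,9,1.2],[0,0,0]]
    - [0.8,[0,10.5,1.4],[0,0,0]]
    - [0.8,[0,10.8,1.4],[0,0,0]]
    - [0.8,[1,10.8,1.4],[0,0,0]]
    - [0.8,[3,10.8,1.4],[0,0,0]]
    - [0.8,[5.5,10.8,1.4],[0,0,0]]
    - [0.8,[7.5,10.8,1.4],[0,0,0]]
    - [0.8,[8.2,10.8,1.4],[0,0,0]]
    - [0.8,[8.2,10.8,1.4],[0,0,0]]
    - [0.8,[8.2,10.8,1.4],[0,0,0]]

```text
time_s: 20.87
eef_pos: [0.5777, -0.2448, 0.2138]
orientation: [-0.707, -0.0, 0.707, -0.001]
ft_force: [0.1, -0.1, -0.0]
finger_gap: 0.0369
```

```bash
python3 st.py .5755 -.2465 .2005
python3 - <<'E'
from h import *
crop("side",(240,100,380,210),5,"s8")
E
```

```text
20.8667 [ 0.5777 -0.2448  0.2138] [-0.14  0.57 -0.21  0.   -0.79  1.72] gap 0.0369 tilt [-2.e-04 -3.e-04 -1.e+00] y [ 1.6e-03 -1.0e+00  3.0e-04]
shift cm [1.33 0.17 0.22]
```

View pics/s8.png

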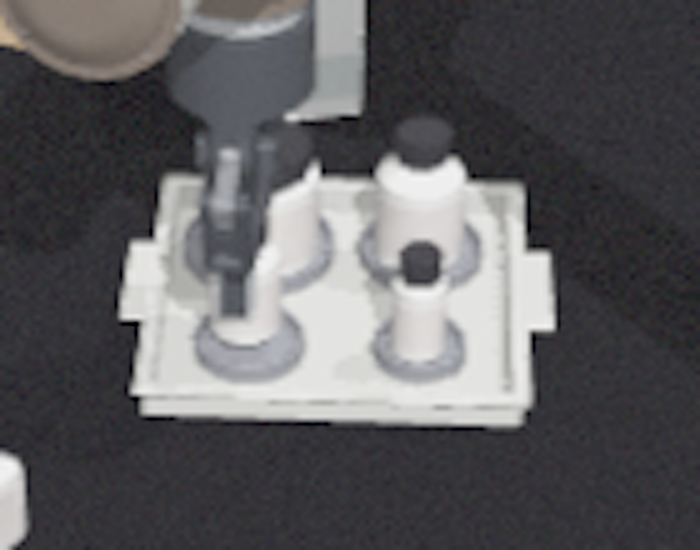

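Emit:
drive_tool:
  increments:
    - [0.8,[0.4,0.15,0],[0,0,0]]
    - [0.8,[0.8,0.15,0],[0,0,0]]
    - [0.8,[1.0,0.15,0],[0,0,0]]
    - [0.8,[1.2,0.15,0],[0,0,0]]
    - [0.8,[1.35,0.15,0],[0,0,0]]
    - [0.8,[1.45,0.15,0],[0,0,0]]
    - [0.8,[1.45,0.15,0],[0,0,0]]

```text
time_s: 21.5
eef_pos: [0.5772, -0.2471, 0.2005]
orientation: [-0.707, -0.0, 0.707, -0.0]
ft_force: [-2.1, 1.6, 5.0]
finger_gap: 0.0369
```

Contact; release, rise and back off to clear the top view.

Emit:
drive_tool:
  increments:
    - [0.36,[0,0,0],[0,0,0]]
    - [0.36,[0,0,0],[0,0,0]]
    - [0.36,[0,0,0],[0,0,0]]
    - [0.36,[0,0,0],[0,0,0]]
    - [0.36,[-1,0,0],[0,0,0]]
    - [0.36,[-4,0,0],[0,0,0]]
    - [0.36,[-8,0,0],[0,0,0]]
    - [0.36,[-12,-2,1],[0,0,0]]
    - [0.36,[-14,-6,3],[0,0,0]]
    - [0.36,[-14,-10,5],[0,0,0]]
    - [0.36,[-14,-14,7],[0,0,0]]
    - [0.36,[-14,-18,9],[0,0,0]]

```text
time_s: 22.5
eef_pos: [0.4946, -0.0829, 0.3406]
orientation: [0.708, -0.0, -0.706, -0.0]
ft_force: [0.3, 1.5, 1.4]
finger_gap: 0.0543
```

Emit:
drive_tool:
  increments:
    - [0.36,[0,-4,1],[0,0,0]]
    - [0.36,[0,-8,2],[0,0,0]]
    - [0.36,[0,-12,3],[0,0,0]]
    - [0.36,[0,-16,4],[0,0,0]]
    - [0.36,[0,-20,4],[0,0,0]]
    - [0.36,[0,-24,4],[0,0,0]]
    - [0.36,[0,-28,4],[0,0,0]]
    - [0.36,[0,-30,4],[0,0,0]]
    - [0.36,[0,-30,4],[0,0,0]]
    - [0.36,[0,-30,4],[0,0,0]]

```text
time_s: 23.33
eef_pos: [0.4554, 0.217, 0.3395]
orientation: [0.707, 0.001, -0.707, 0.001]
ft_force: [0.6, -0.4, -0.7]
finger_gap: 0.0549
```

```bash
python3 - <<'E'
from h import *
crop("side",(200,90,380,280),3,"s9");crop("top",(220,140,450,275),3,"t9")
a=cv2.imread("pics/s9.png");b=cv2.imread("pics/t9.png");w=690
c=np.zeros((a.shape[0]+b.shape[0],w,3),'uint8');c[:a.shape[0],:a.shape[1]]=a;c[a.shape[0]:,:b.shape[1]]=b
cv2.imwrite("pics/c9.png",cv2.resize(c,None,fx=.6,fy=.6) if c.shape[0]*.6<600 and False else c[:, :])
print(c.shape); cv2.imwrite("pics/c9.png",cv2.resize(c,None,fx=599/c.shape[0],fy=599/c.shape[0],interpolation=cv2.INTER_AREA)); print(get_obs()['eef_pos'])
E
```

```text
(975, 690, 3)
[0.45538911 0.21536313 0.33932195]
```

View pics/t9.png

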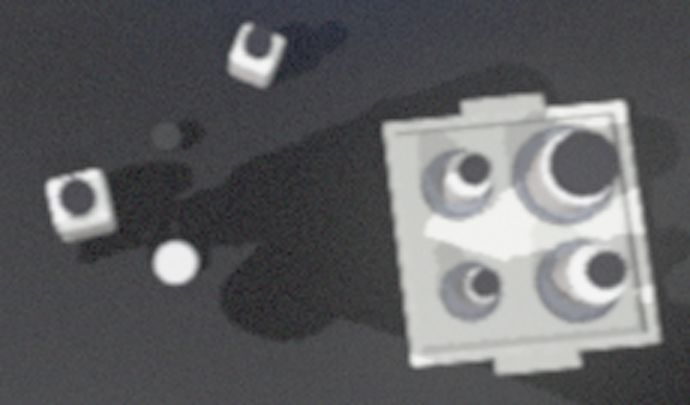

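View pics/s9.png

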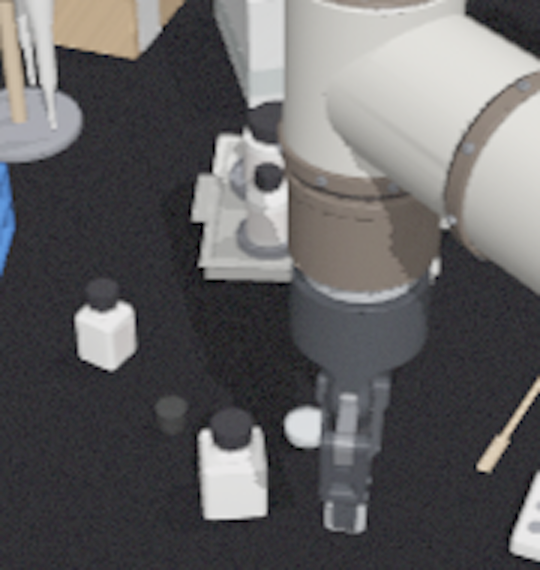

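```bash
python3 - <<'E'
from h import *
for k,uv,H,c in (("jar",(584,164),.072,(.5828,-.3371)),("bottle",(607,269),.080,(.4916,-.3454)),("small",(474,168),.072,(.5747,-.2451)),("vial",(485,285),.064,(.4829,-.2535))):
    p=ray("top",np.array(uv)/3-.33+[220,140],H+.008)[:2]; print(k,p.round(4),((p-c)*1000).round(1))
E
```

```text
jar [ 0.5785 -0.3335] [-4.3  3.6]
bottle [ 0.4928 -0.3449] [1.2 0.5]
small [ 0.5755 -0.2451] [ 0.8 -0. ]
vial [ 0.482  -0.2521] [-0.9  1.4]
```

```bash
python3 -c "
from rig import *
print(hand_in())"
```

```text
the job is handed in; nothing more can be done
None
```

All four round bottles are standing upright in their own cups, and I handed the job in at about 23 s of the 109 s allowed. I carried them over one at a time, in the order jar, 48 mm bottle, vial, 38 mm bottle. Each was gripped on its body and lowered until the wrist force showed it was on the cup floor before I let go.

**Placement:** in the last top picture, the caps sit this far from the cup centres (limit 12 mm):

| Bottle | Offset |
|---|---|
| jar | about 5.6 mm |
| 48 mm bottle | about 1.3 mm |
| 38 mm bottle | about 0.8 mm |
| vial | about 1.7 mm |

I read the cap positions by eye, so each figure is good to about 2 mm plus the camera calibration.

**Square bottles:** both look upright and unmoved in the last pictures; I did not measure their positions again. The gripper ended about 0.5 m from the tray, touching nothing.

**Checks that failed or disagreed:**
- The two cameras differed by about 2–3 mm on the bottle positions, within calibration.
- The side camera put the jar's offset in its cup at only about 2 mm, against 5.6 mm from the top.
- An automatic fit of the jar in the tray gave a poor match, so I ignored it.
- In the last side picture the arm hid part of the tray, so the final placement check rests on the top view.

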